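# Clip the belt idler pulley

## Task

Pick up the loose open retaining clip by its upright tab and fit it on the shaft of the drill press's belt idler: from the side away from the spring, push it sideways, prongs first, into the groove just above the pulley until it snaps fully home, then let go of it. Be gentle with the idler: feel for it, do not press hard. Leave the chuck, the vise and the brush where they are.

Things in the scene. Friction and masses are not known exactly. Their poses are not given: they have to be found in the camera images.
- stand: Belt idler, fixed to the bench: olive base 200 x 110 x 12 mm (-95 to +105 mm along its x), on it a sprung slide with pulley and shaft. +x points to the grey end block with the coil spring. Origin: on the bench; the shaft's axis stands at y = 0 and x between -4 and +4 mm, the pulley's upper face 50 to 68 mm up: set differently each time and not measured, so feel for both. More than 28 N damages the idler.
- base_end (a point): Point on top of the base's edge farthest from the spring (stand x = -95 mm, 12 mm up). Push the clip from this side towards the spring (stand's +x). There the slide yields about 1 mm per 4 N (hard stop at 12 mm) and comes back when let go; sideways and downwards it is rigid. The aluminium pulley is 100 mm in diameter, its axis vertical, its upper face flat; it does not turn.
- clip: Open steel retaining clip, about 60 g, flat on the bench, tab up: a C 4 mm thick, 25 mm across, with two sprung prongs whose flared mouth opens to the clip's +x and ends at x = +13 mm; behind it (-x) a stem 16 mm wide with an upright tab. Origin: on the underside, at the C's centre, which is on the shaft's axis when home; z is up.
- tab (a point): Centre of the clip's tab: a block 14 mm (clip's x) by 12 mm (y) at x = -34 mm, from 4 to 34 mm above the clip's underside (this point: 19 mm above it). Grip it from above across its 12 mm.
- seat (a point): Centre of the clip's C at half its thickness, 2 mm above the underside. The groove is a 14 mm neck of the shaft, from the pulley's face to 6 mm above it; over it is a head 20 mm wide, 16 mm high. A clip resting flat on the pulley is level with the groove. Snapping over the neck takes a 4 to 8 N push; then the force drops, and rises past that only when the clip is home (stop by about 12 N).
- chuck: Bystander: dark steel drill chuck standing on the bench, 43 mm diameter, 60 mm high; origin under its centre.
- vise: Bystander: small olive machine vise, 110 x 60 x 50 mm, 1.6 kg; origin under the centre of its base.
- brush: Bystander: bench brush with wooden back, 200 x 30 x 38 mm, lying bristles down; origin under its centre, its length along its own x.
Not all that is in view belongs to the job. Leave any blue or pink look-alike of the clip alone.

How it is judged:
By the outcome, as a careful person would: the job done as asked, in the order asked, and still so for the second after the job is handed in, with the robot touching nothing.
It also fails if it takes over 43 s, if anything falls off the work surface, if the arm or the gripper's body presses on something with over 40 N, if the wrist force passes 120 N, or if a joint passes its speed limit or range.

## Robot

A 6-joint arm with a two-finger parallel gripper is mounted at the origin on the work surface. World frame = base frame: x ahead of the robot, y to its left, z up, the work surface at z = 0. Lengths are in m, angles in degrees, forces in N, time in s.
With the tool pointing down it reaches from about 0.375 to 0.9 m from the base axis. Payload 3.1 kg.
Tool frame: the origin (TCP) lies on the centre line of the jaws, within the pads' length; the fingertips stand 25 mm ahead of it and the grasp point (between the pads) lies 6 mm ahead of it; z points along the fingers, y is the line along which they close (so a half turn about z gives the same grasp; the last joint's range is limited). The gripper opens to 87 mm and grips with 3 to 60 N. Pads are 19 mm wide; open, the fingers measure 117 mm over their backs; the gripper's body (75 mm by 190 mm) begins 51 mm behind the grasp point.
Start: joints at [55.204, 30.224, 82.088, -0, 67.689, -10.227], TCP at [0.26, 0.568, 0.22] pointing down, gripper open.
Joint ranges: [-176.69, 176.69], [-43.24, 126.21], [12.49, 139.97], [-82, 262], [0, 151.66], [-163.58, 163.58]. Speed limits (degrees/s): [159.86, 159.86, 180, 180, 180, 180].

## Interface

Orientations are given as a 3x3 rotation matrix whose columns are the frame's x, y, z axes.
In Python, from rig import * gives the robot as it stands.
- The arm moves only by the tool step_arm, never from a script. Its argument "steps" is a list of rows, each a list of 7 numbers: the shift along the tool's x, y, z normalised to -1 to 1, where 1 is 0.3 m, then the turn, a rotation vector about the tool's x, y, z normalised to -1 to 1, where 1 is 45 degrees, then the gripper's target within -1 to 1 (shut at 1, half-way at 0, fully open at -1). A call has 1 to 8 rows; each row is the pose to reach, as a shift and turn from the pose commanded when the call began, along the tool's axes at that moment; what a row does not reach only later rows make up. A row lasts 1/12 s, in which the tool goes at most 41.7 mm and 7.16 degrees, less where a joint would pass 70% of its speed; a pose out of reach is approached as far as the arm can. A call with a number of a shift or a turn outside -1 to 1 is refused whole. A call with a gripper value outside its range is refused whole. The fingers move at their own pace and stop on an object; the grip force is fixed at half the most. Time passes only in rows, so rows that repeat a pose let the fingers close. It gives the time, the measured TCP pose, the force, the opening and the grip force at its end, in the units of the state.
- read_state(): the state, without advancing time (a new reading comes with each control period).
- capture(name): name is "scene" or "top" or "wrist"; returns a dict with "image" (420x560x3 uint8, red, green, blue), "vertical_fov" (degrees; the focal length in pixels is half the picture's height over the tangent of half this angle, whatever the lens; pixels are square), "cx", "cy" (the principal point, pixels), "world_from_camera" (4x4, takes a point from camera to world coordinates); the wrist camera has in their place "T_tool_cam" (4x4, takes a point from camera to tool coordinates, whose origin is the TCP and whose axes are the flange's). Camera axes: x right, y down, z forward; pixel columns grow to the right and rows downward; lengths in m; the calibration is good to about 2 mm. The wrist camera is an equidistant fisheye: a pixel r from the principal point sees the ray r / f radians off the axis. A picture is of the moment at which its call begins: read the wrist's pose just before it. There is no depth.
- hand_in(): hands the job in; it is judged then, once.
The state is a dict: "time_s": time; "joint_positions": joint angles; "qvel": joint speeds; "tau": joint torques, N m; "position": TCP position; "tcp_rot": TCP orientation; "force": force on the tool from outside, world axes, zero at the start; "moment": the same for the moment, N m; "opening": opening from 0.0 (shut) to 1.0 (fully open); "grasp_force": force on a finger pad.
Only numpy, scipy, OpenCV 4.12 (cv2) and the standard library are available. Lean on these libraries where they do the work, as an engineer would, in place of code of your own. Each camera call takes 0.05 s, during which the arm holds its last target. There are 200 camera calls.

## Working session

There is one attempt and no reset: what is moved stays moved. The work goes in short steps, Python scripts to look and compute and a tool call to move; the robot and the scene stay as the last step left them, time stands still between calls to the robot, and variables do not carry over. Pictures are saved under pics/ and viewed, at most 10 in all, crops included, and the job is handed in when it is done.

Besides the shell and the picture viewer there is one more tool, called after "Emit:" as a command line: name --pt "numbers of a row" for each row, then --argument value for the rest. step_arm: Moves the arm, as the interface text tells. Scaled input: -1 to 1 covers 0.3 m each way for a shift and 45 degrees each way for a turn. Its arguments: {"type":"object","properties":{"steps":{"type":"array"}},"required":["steps"]}

```bash
mkdir -p pics; ls; cat > h.py <<'E'
from rig import *
import numpy as np, cv2
def snap(n,f,crop=None,s=1):
    st=read_state(); c=capture(n); im=c["image"][:,:,::-1].copy()
    cv2.imwrite(f"pics/{f}_raw.png",im)
    np.save(f"pics/{f}.npy",dict(c={k:v for k,v in c.items()},st=st),allow_pickle=True)
    cv2.imwrite(f"pics/{f}.png",im)
    return c
def ray(f,u,v):
    d=np.load(f"pics/{f}.npy",allow_pickle=True).item(); c=d["c"]; st=d["st"]
    F=210/np.tan(np.radians(c["vertical_fov"])/2)
    x=np.array([u-c["cx"],v-c["cy"]])
    if "T_tool_cam" in c:
        r=np.linalg.norm(x); t=r/F
        dc=np.r_[x/max(r,1e-9)*np.sin(t),np.cos(t)]
        T=np.eye(4);T[:3,:3]=np.array(st["tcp_rot"]);T[:3,3]=st["position"];T=T@np.array(c["T_tool_cam"])
    else:
        dc=np.r_[x/F,1]; T=np.array(c["world_from_camera"])
    return T[:3,3],T[:3,:3]@dc
def at(f,u,v,z):
    o,d=ray(f,u,v); return (o+d*(z-o[2])/d[2]).round(4)
E
python3 - <<'E'
from h import *
a=snap("scene","s0"); b=snap("top","t0")
im=np.vstack([a["image"],b["image"]])[:,:,::-1]
print(read_state()["tcp_rot"],read_state()["force"],b["world_from_camera"],a["vertical_fov"],b["vertical_fov"])
E
```

```text
pics
[[-9.09442497e-01  4.15828315e-01 -1.07587059e-03]
 [ 4.15829578e-01  9.09441209e-01 -1.56539455e-03]
 [ 3.27505674e-04 -1.87101514e-03 -9.99998196e-01]] [-0.28009336  0.08128449 -0.12983352] [[-0.06014136 -0.97704606  0.20436247  0.36755146]
 [-0.99818075  0.0597419  -0.00812946 -0.01218514]
 [-0.00426615 -0.2044796  -0.97886153  1.08553762]
 [ 0.          0.          0.          1.        ]] 54.575976829596584 50.0841814511025
```

View pics/t0.png

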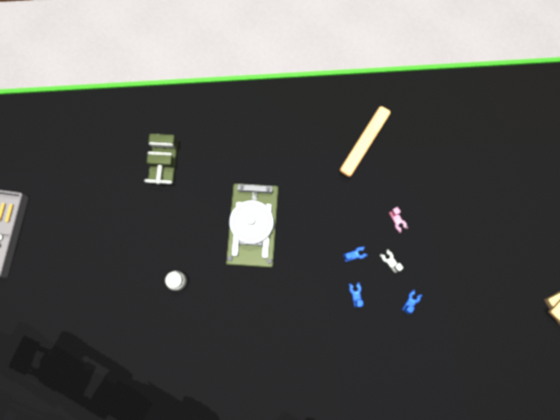

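View pics/s0.png

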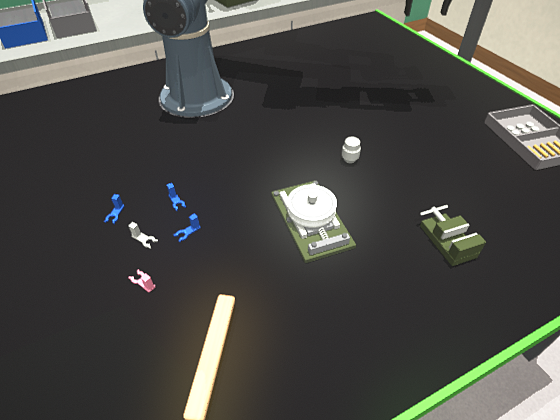

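Candidates for the clip in the top view: steel at (391,261), pink (398,219), and blue (355,254), (356,295) and (412,301). I choose the steel one. The idler is at (252,225), with its spring end up at (255,188). Next is a close crop of both.

```bash
python3 - <<'E'
from h import *
im=cv2.imread("pics/t0_raw.png")
a=cv2.resize(im[240:280,370:420],None,fx=8,fy=8,interpolation=cv2.INTER_CUBIC)
b=cv2.resize(im[175:275,215:290],None,fx=5,fy=5,interpolation=cv2.INTER_CUBIC)
o=np.zeros((500,780,3),np.uint8);o[:320,:400]=a;o[:500,402:777]=b
cv2.imwrite("pics/c1.png",o)
E
```

```text
(no output)
```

View pics/c1.png

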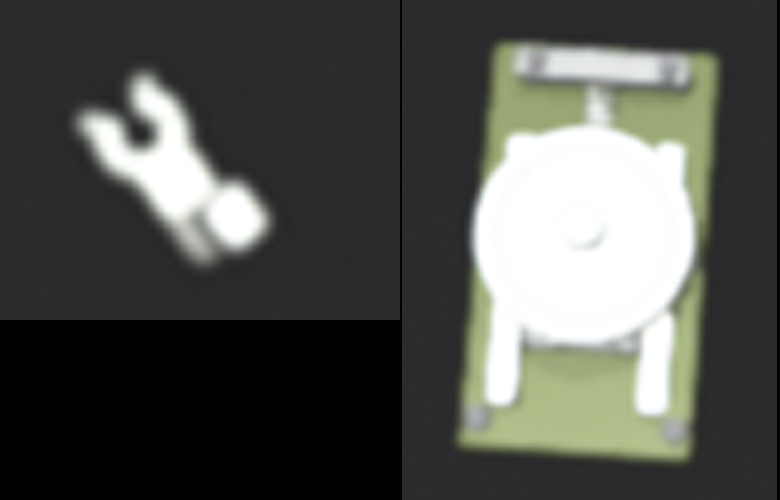

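The crop confirms the steel clip: hole at about (140,132) in the crop, mouth towards upper left, tab top at (236,216). The stand's base corners are at crop (495,43), (718,55), (460,445) and (690,458), with the spring block at the top.

```bash
cat >> h.py <<'E'
def rows(pt,R=None):
    """shift/turn in normalised units from commanded~measured pose to pt,R"""
    st=read_state();R0=np.array(st["tcp_rot"]);
    from scipy.spatial.transform import Rotation as Q
    d=R0.T@(np.array(pt)-st["position"])/0.3
    t=Q.from_matrix(R0.T@R).as_rotvec(degrees=True)/45 if R is not None else np.zeros(3)
    print("shift",d.round(4),"turn",t.round(4)," |d|mm",round(np.linalg.norm(d)*300,1))
def down(yaw): # tool z down, tool y along world heading yaw deg
    a=np.radians(yaw);y=np.array([np.cos(a),np.sin(a),0]);z=np.array([0,0,-1.]);return np.c_[np.cross(y,z),y,z]
E
python3 - <<'E'
from h import *
f=lambda p,x0,y0,s,ox=0:((p[0]-ox+.5)/s-.5+x0,(p[1]+.5)/s-.5+y0)
hole=at("t0",*f((142,138),370,240,8),.004); mo=at("t0",*f((112,97),370,240,8),.004); tab=at("t0",*f((236,216),370,240,8),.034)
print("hole",hole,"mouth",mo,"tab",tab)
ax=hole-tab; print("clip yaw",np.degrees(np.arctan2(ax[1],ax[0])),np.linalg.norm(ax[:2]))
C=[at("t0",*f(p,215,175,5,402),.012) for p in [(495,43),(718,55),(460,445),(690,458)]]
print(np.array(C))
e=(C[0]+C[1])/2;b=(C[2]+C[3])/2;x=e-b;L=np.linalg.norm(x);print("stand yaw",np.degrees(np.arctan2(x[1],x[0])),L,"orig",b+x*.095/.2)
print(np.linalg.norm(C[0]-C[1]),np.linalg.norm(C[2]-C[3]))
c=capture("wrist");print(c["T_tool_cam"],c["vertical_fov"],c["cx"],c["cy"])
yaw=np.degrees(np.arctan2(ax[1],ax[0]))
for s in (90,-90): print(yaw+s);rows([tab[0]-.0,tab[1],.16],down(yaw+s))
E
```

```text
hole [ 0.4795 -0.266   0.004 ] mouth [ 0.4924 -0.2583  0.004 ] tab [ 0.452  -0.2838  0.034 ]
clip yaw 32.91388091169271 0.03275805244516221
[[ 0.684   0.0973  0.012 ]
 [ 0.6711 -0.0127  0.012 ]
 [ 0.4858  0.1215  0.012 ]
 [ 0.4729  0.0121  0.012 ]]
stand yaw -7.046728890679232 0.1997085125877213 orig [0.573495  0.0551625 0.012    ]
0.11075382611901044 0.11015793207935595
[[ 2.33926223e-04 -9.59119991e-01 -2.82999624e-01  7.71727054e-02]
 [ 9.99999699e-01  4.33641003e-04 -6.43066587e-04  9.70272651e-04]
 [ 7.39498260e-04 -2.82999389e-01  9.59119804e-01 -1.64700979e-01]
 [ 0.00000000e+00  0.00000000e+00  0.00000000e+00  1.00000000e+00]] 65.70646984690485 283.30522797180913 208.40700944800818
122.9138809116927
shift [-1.7642 -2.3149  0.2019] turn [-0.0017 -0.0015 -1.2774]  |d|mm 875.3
-57.08611908830729
shift [-1.7642 -2.3149  0.2019] turn [-1.7000e-03  2.0000e-03  2.7226e+00]  |d|mm 875.3
```

Emit:
step_arm --pt "-0.87 -0.62 0.07 0 0 0.91 -1" --pt "-0.87 -0.62 0.07 0 0 0.91 -1" --pt "-0.87 -0.62 0.07 0 0 0.91 -1" --pt "-0.87 -0.62 0.07 0 0 0.91 -1" --pt "-0.87 -0.62 0.07 0 0 0.91 -1" --pt "-0.87 -0.62 0.07 0 0 0.91 -1" --pt "-0.87 -0.62 0.07 0 0 0.91 -1" --pt "-0.87 -0.62 0.07 0 0 0.91 -1"

```text
time_s: 0.82
position: [0.421, 0.2878, 0.1991]
tcp_rot: [[-0.413, 0.911, -0.0], [0.911, 0.413, -0.001], [-0.001, -0.0, -1.0]]
force: [1.1, 0.6, 0.3]
opening: 0.995
grasp_force: 0.0
```

```bash
python3 - <<'E'
from h import *
print(read_state()["position"],read_state()["time_s"],read_state()["joint_positions"])
rows([.45,0.0,.2],down(-16));rows([.43,-.297,.17],down(-57))
E
```

```text
[0.42097757 0.2878485  0.19906834] 0.8167 [ 2.18217308e+01  2.31039863e+01  9.97416727e+01 -5.83008101e-02
  5.71759320e+01 -2.53783724e+00]
shift [-0.9138 -0.3081 -0.0022] turn [-1.000e-04  1.200e-03  8.976e-01]  |d|mm 289.3
shift [-1.7878 -0.7776  0.0987] turn [3.0000e-04 1.3000e-03 1.8087e+00]  |d|mm 585.6
```

Emit:
step_arm --pt "-0.91 -0.31 0 0 0 0.9 -1" --pt "-0.91 -0.31 0 0 0 0.9 -1" --pt "-0.91 -0.31 0 0 0 0.9 -1" --pt "-0.91 -0.31 0 0 0 0.9 -1" --pt "-0.91 -0.31 0 0 0 0.9 -1" --pt "-0.91 -0.31 0 0 0 0.9 -1" --pt "-0.91 -0.31 0 0 0 0.9 -1"

```text
time_s: 1.4
position: [0.4482, 0.0015, 0.1994]
tcp_rot: [[0.279, 0.96, 0.0], [0.96, -0.279, -0.0], [-0.0, 0.0, -1.0]]
force: [1.3, 1.1, -0.4]
opening: 1.0
grasp_force: 0.0
```

```bash
python3 - <<'E'
from h import *
print(read_state()["position"],read_state()["time_s"])
rows([.452,-.284,.15],down(-57))
E
```

```text
[0.44822532 0.00148634 0.19940583] 1.4
shift [-0.9103  0.2777  0.1649] turn [ 5.000e-04 -0.000e+00  9.064e-01]  |d|mm 289.8
```

Emit:
step_arm --pt "-0.91 0.28 0.16 0 0 0.9 -1" --pt "-0.91 0.28 0.16 0 0 0.9 -1" --pt "-0.91 0.28 0.16 0 0 0.9 -1" --pt "-0.91 0.28 0.16 0 0 0.9 -1" --pt "-0.91 0.28 0.16 0 0 0.9 -1" --pt "-0.91 0.28 0.16 0 0 0.9 -1" --pt "-0.91 0.28 0.16 0 0 0.9 -1" --pt "-0.91 0.28 0.16 0 0 0.9 -1"

```text
time_s: 2.07
position: [0.4549, -0.2902, 0.1505]
tcp_rot: [[0.837, 0.547, 0.003], [0.547, -0.837, -0.006], [-0.0, 0.007, -1.0]]
force: [0.4, -0.8, 0.6]
opening: 1.002
grasp_force: 0.0
```

```bash
python3 - <<'E'
from h import *
snap("wrist","w1")
im=cv2.imread("pics/w1_raw.png");cv2.imwrite("pics/w1.png",cv2.resize(im,(800,600),interpolation=cv2.INTER_CUBIC))
E
```

```text
(no output)
```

View pics/w1.png

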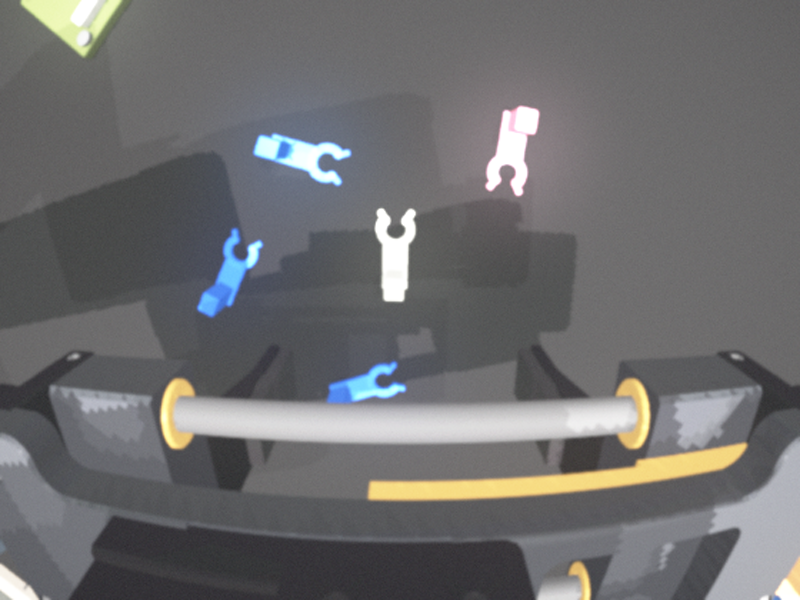

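The wrist view shows the steel clip at (395,255), mouth up and tab at (394,293). Blue look-alikes are at (230,275) and (368,385). I'll take an enlarged crop and measure.

```bash
python3 - <<'E'
from h import *
im=cv2.imread("pics/w1_raw.png");cv2.imwrite("pics/w1c.png",cv2.resize(im[140:290,130:330],None,fx=4,fy=4,interpolation=cv2.INTER_CUBIC))
E
```

```text
(no output)
```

View pics/w1c.png

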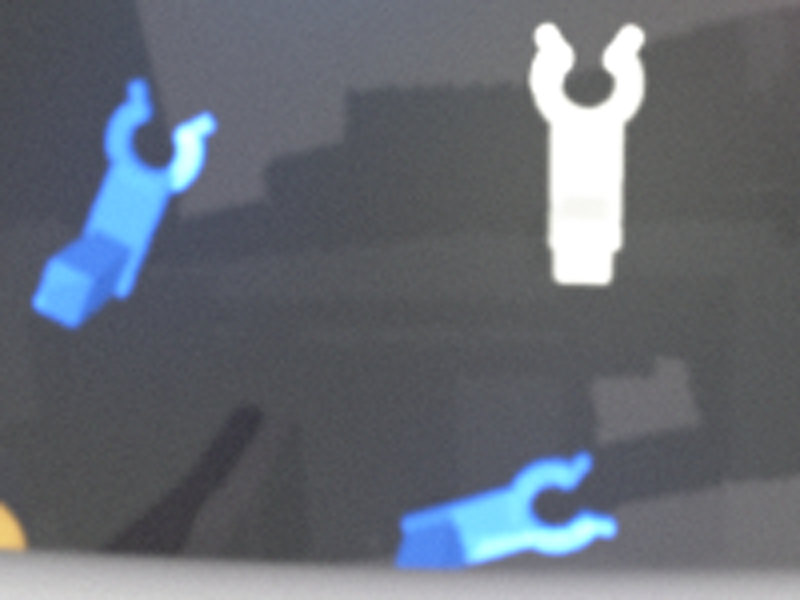

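```bash
python3 - <<'E'
from h import *
f=lambda x,y:((x+.5)/4-.5+130,(y+.5)/4-.5+140)
h=at("w1",*f(589,85),.004);m=at("w1",*f(590,33),.004);b=at("w1",*f(583,284),.034);s=at("w1",*f(586.5,246),.004)
print(h,m,b,s)
for p in (m,h):
  ax=p-b;print("yaw",np.degrees(np.arctan2(ax[1],ax[0])),np.linalg.norm(ax[:2]))
ax=(h-b);ax[2]=0;ax/=np.linalg.norm(ax)
y=np.degrees(np.arctan2(ax[1],ax[0]))
tab=b+ax*.007; tab2=h-ax*.034; print("tab",tab,tab2)
bl=at("w1",*f(72,295),.034);R=down(y-90);print("blue in tool",(R.T@(bl-tab)).round(3), (R.T@(at("w1",*f(210,125),.004)-tab)).round(3),(R.T@(at("w1",*f(590,460),.004)-tab)).round(3))
t=(tab+tab2)/2
rows([t[0],t[1],.032],R)
print(read_state()["position"])
E
```

```text
[ 0.481 -0.267  0.004] [ 0.4917 -0.2604  0.004 ] [ 0.446  -0.2885  0.034 ] [ 0.4469 -0.2884  0.004 ]
yaw 31.586512219279793 0.05364792633457512
yaw 31.561811841649323 0.041076148797081706
tab [ 0.45196453 -0.28483607  0.034     ] [ 0.45202942 -0.28479622  0.004     ]
blue in tool [-0.013 -0.123  0.   ] [ 0.023 -0.095  0.03 ] [-0.064  0.002  0.03 ]
shift [-0.0031 -0.008   0.3954] turn [ 0.0022 -0.0001  0.0362]  |d|mm 118.6
[ 0.45396008 -0.28614488  0.15061235]
```

Emit:
step_arm --pt "0 0 0.25 0 0 0.036 -1" --pt "0 0 0.25 0 0 0.036 -1" --pt "0 0 0.25 0 0 0.036 -1" --pt "0 0 0.25 0 0 0.036 -1"

```text
time_s: 2.45
position: [0.4524, -0.2796, 0.0751]
tcp_rot: [[0.849, 0.529, -0.004], [0.529, -0.849, 0.004], [-0.001, -0.006, -1.0]]
force: [-0.3, 0.2, 0.4]
opening: 0.995
grasp_force: 0.0
```

```bash
python3 - <<'E'
from h import *
print(read_state()["position"],read_state()["qvel"])
rows([.4520,-.2848,.032],down(31.58-90))
E
```

```text
[ 0.45241797 -0.27963533  0.07510197] [ 0.16595842 -3.53568273 -2.61191644 -0.0228755  -0.38240296  0.03510356]
shift [-0.0101  0.0147  0.1436] turn [-0.0073  0.0017  0.0075]  |d|mm 43.4
```

Emit:
step_arm --pt "0 0 0 0 0 0 -1" --pt "0 0 0 0 0 0 -1" --pt "0 0 0 0 0 0 -1"

```text
time_s: 2.7
position: [0.455, -0.2825, 0.0785]
tcp_rot: [[0.849, 0.528, 0.003], [0.528, -0.849, -0.003], [0.001, 0.004, -1.0]]
force: [0.5, 0.3, 0.3]
opening: 0.999
grasp_force: 0.0
```

```bash
python3 - <<'E'
from h import *
print(read_state()["position"],read_state()["qvel"])
rows([.4520,-.2848,.032],down(31.58-90))
E
```

```text
[ 0.45500743 -0.282472    0.07852025] [-0.12832942  0.30844804  0.13004738 -0.12425077 -0.12550194 -0.04767036]
shift [-0.0128  0.0006  0.1551] turn [ 0.0053 -0.0014  0.0072]  |d|mm 46.7
```

Emit:
step_arm --pt "-0.01 0 0.05 0 0 0.007 -1" --pt "-0.01 0 0.1 0 0 0.007 -1" --pt "-0.01 0 0.1 0 0 0.007 -1" --pt "-0.01 0 0.1 0 0 0.007 -1" --pt "-0.01 0 0.1 0 0 0.007 -1"

```text
time_s: 3.12
position: [0.4519, -0.2839, 0.0476]
tcp_rot: [[0.852, 0.523, 0.002], [0.523, -0.852, -0.001], [0.001, 0.002, -1.0]]
force: [0.7, -0.6, 0.7]
opening: 1.002
grasp_force: 0.0
```

```bash
python3 - <<'E'
from h import *
print(read_state()["position"],read_state()["qvel"])
rows([.4520,-.2848,.032],down(31.58-90))
E
```

```text
[ 0.45188737 -0.28389848  0.04757597] [-0.02900528 -0.19214441 -0.14956585  0.02795318 -0.12932803 -0.07619713]
shift [-0.0013  0.0026  0.0519] turn [ 0.0026 -0.0007 -0.0004]  |d|mm 15.6
```

Emit:
step_arm --pt "0 0.002 0.03 0 0 0 -1" --pt "0 0.002 0.052 0 0 0 -1" --pt "0 0.002 0.052 0 0 0 -1" --pt "0 0.002 0.052 0 0 0 0" --pt "0 0.002 0.052 0 0 0 1" --pt "0 0.002 0.052 0 0 0 1" --pt "0 0.002 0.052 0 0 0 1" --pt "0 0.002 0.052 0 0 0 1"

```text
time_s: 3.78
position: [0.4516, -0.284, 0.0309]
tcp_rot: [[0.852, 0.523, 0.0], [0.523, -0.852, -0.0], [0.0, 0.0, -1.0]]
force: [0.2, -0.4, -0.2]
opening: 0.707
grasp_force: 0.0
```

Emit:
step_arm --pt "0 0 0 0 0 0 1" --pt "0 0 0 0 0 0 1" --pt "0 0 0 0 0 0 1" --pt "0 0 0 0 0 0 1"

```text
time_s: 4.12
position: [0.4515, -0.2839, 0.0308]
tcp_rot: [[0.852, 0.523, 0.0], [0.523, -0.852, -0.0], [0.0, 0.0, -1.0]]
force: [0.2, 0.3, -0.3]
opening: 0.404
grasp_force: 0.0
```

Emit:
step_arm --pt "0 0 0 0 0 0 1" --pt "0 0 0 0 0 0 1" --pt "0 0 0 0 0 0 1" --pt "0 0 0 0 0 0 1" --pt "0 0 0 0 0 0 1" --pt "0 0 0 0 0 0 1"

```text
time_s: 4.62
position: [0.4515, -0.2839, 0.0307]
tcp_rot: [[0.852, 0.523, -0.0], [0.523, -0.852, -0.0], [-0.0, 0.0, -1.0]]
force: [-0.0, 0.1, 0.3]
opening: 0.105
grasp_force: 30.0
```

```bash
python3 - <<'E'
from h import *
s=read_state();print(s["position"],s["opening"],s["force"],s["grasp_force"],s["time_s"])
rows([.4515,-.2839,.2],down(-97));
c=np.cos(np.radians(-7.05)),np.sin(np.radians(-7.05));o=np.array([.5735,.05516])
print("tab at stand x=-80:",o+np.array(c)*-.080)
E
```

```text
[ 0.4515305  -0.28394814  0.03074605] 0.10533661581328764 [-0.04819452  0.08737698  0.30214977] 29.99910682439804 4.6167
shift [-0.000e+00 -2.000e-04 -5.642e-01] turn [0.     0.     0.8567]  |d|mm 169.3
tab at stand x=-80: [0.49410485 0.06497884]
```

Emit:
step_arm --pt "0 0 -0.14 0 0 0 1" --pt "0 0 -0.28 0 0 0 1" --pt "0.06 -0.08 -0.4 0 0 0.15 1" --pt "0.16 -0.2 -0.42 0 0 0.3 1" --pt "0.27 -0.33 -0.42 0 0 0.45 1" --pt "0.37 -0.46 -0.42 0 0 0.6 1" --pt "0.47 -0.59 -0.42 0 0 0.75 1" --pt "0.57 -0.72 -0.42 0 0 0.857 1"

```text
time_s: 5.28
position: [0.4786, -0.0637, 0.157]
tcp_rot: [[0.992, -0.126, 0.001], [-0.126, -0.992, -0.0], [0.001, 0.0, -1.0]]
force: [0.6, 0.4, -0.7]
opening: 0.105
grasp_force: 30.0
```

```bash
python3 - <<'E'
from h import *
s=read_state();print(s["position"],s["opening"],s["grasp_force"])
rows([.494,.065,.15],down(-97));
E
```

```text
[ 0.47859418 -0.06370395  0.15695626] 0.10500287479367039 29.991521537303925
shift [-0.0031 -0.4321  0.023 ] turn [ 0.0005 -0.0011 -0.0051]  |d|mm 129.8
```

Emit:
step_arm --pt "0 -0.12 0 0 0 0 1" --pt "0 -0.24 0 0 0 0 1" --pt "0 -0.32 0 0 0 0 1" --pt "0 -0.38 0 0 0 0 1" --pt "0 -0.38 0 0 0 0 1" --pt "0 -0.38 0 0 0 0 1" --pt "0 -0.38 0 0 0 0 1" --pt "0 -0.38 0 0 0 0 1"

```text
time_s: 5.95
position: [0.4921, 0.0472, 0.1566]
tcp_rot: [[0.993, -0.121, -0.0], [-0.121, -0.993, -0.0], [-0.0, 0.0, -1.0]]
force: [0.1, -0.4, 0.1]
opening: 0.11
grasp_force: 30.0
```

```bash
python3 - <<'E'
from h import *
snap("wrist","w2")
s=read_state();print(s["position"],s["opening"],s["grasp_force"],s["force"],s["qvel"])
rows([.494,.065,.15],down(-97));
im=cv2.imread("pics/w2_raw.png");cv2.imwrite("pics/w2.png",cv2.resize(im,(800,600),interpolation=cv2.INTER_CUBIC))
E
```

```text
[0.49214327 0.0471272  0.15658299] 0.1062521677152023 29.99867409467697 [-0.29623257 -0.23135475  0.01822881] [-0.18627106  0.04332695  0.00565377 -0.00137091 -0.08943474  0.05570799]
shift [-0.0011 -0.0599  0.0219] turn [0.0003 0.0002 0.0009]  |d|mm 19.1
```

View pics/w2.png

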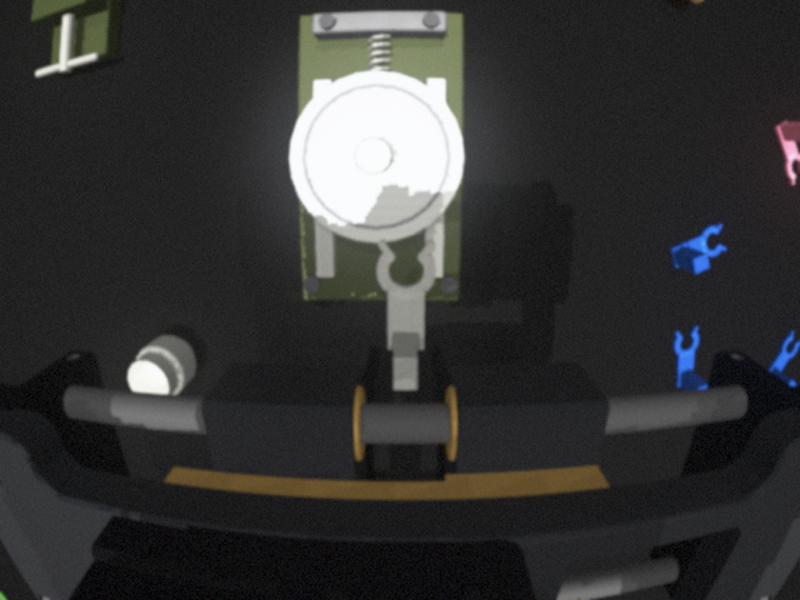

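The wrist view shows the clip held straight, C centre at about (405,266). The head is at (374,155), and the pulley spans columns 290–464 and rows 70–242.

```bash
python3 - <<'E'
from h import *
g=lambda x,y:((x+.5)*.7-.5,(y+.5)*.7-.5)
for z in (.05,.059,.068):
    l,r,t,b=[at("w2",*g(*p),z) for p in [(290,157),(464,157),(377,70),(377,242)]]
    print(z,"W",np.linalg.norm(l-r),"H",np.linalg.norm(t-b),"c",(l+r)/2,(t+b)/2,"head",at("w2",*g(374,155),z+.016),at("w2",*g(374,155),z+.022))
B=[at("w2",*g(*p),.012) for p in [(299,14),(463,14),(304,300),(460,300)]]
print(np.array(B)); e=(B[0]+B[1])/2;b=(B[2]+B[3])/2;x=e-b
print("yaw",np.degrees(np.arctan2(x[1],x[0])),np.linalg.norm(x),b+x*.475)
for i,j in((0,2),(1,3)): d=B[i]-B[j];print(np.degrees(np.arctan2(d[1],d[0])))
s=np.load("pics/w2.npy",allow_pickle=True).item()["st"];R=np.array(s["tcp_rot"])
c=at("w2",*g(405,266),.1567-.0307+.003);print("clip C in tool",R.T@(c-s["position"]))
E
```

```text
0.05 W 0.10150177338352273 H 0.10180785824286845 c [0.57755 0.0541  0.05   ] [0.5773 0.0538 0.05  ] head [0.5775 0.0543 0.066 ] [0.5773 0.0539 0.072 ]
0.059 W 0.09817789975345775 H 0.0983719980482251 c [0.57735 0.05355 0.059  ] [0.5771  0.05325 0.059  ] head [0.5772 0.0537 0.075 ] [0.5771 0.0533 0.081 ]
0.068 W 0.09484070855914142 H 0.09504788266973657 c [0.5771 0.0531 0.068 ] [0.57685 0.05275 0.068  ] head [0.577  0.0531 0.084 ] [0.5768 0.0528 0.09  ]
[[ 0.6852  0.0958  0.012 ]
 [ 0.6696 -0.0126  0.012 ]
 [ 0.4865  0.1202  0.012 ]
 [ 0.4733  0.0112  0.012 ]]
yaw -6.957140659661718 0.19896497179151915 [0.5737125 0.0542525 0.012    ]
-7.0007691903159595
-6.912970460202982
clip C in tool [ 0.03601143 -0.00053779  0.02754787]
```

Emit:
step_arm --pt "0.06 -0.057 0 0 0 0 1" --pt "0.06 -0.057 0.05 0 0 0 1" --pt "0.06 -0.057 0.1 0 0 0 1" --pt "0.06 -0.057 0.15 0 0 0 1" --pt "0.06 -0.057 0.2 0 0 0 1" --pt "0.06 -0.057 0.2 0 0 0 1" --pt "0.06 -0.057 0.2 0 0 0 1" --pt "0.06 -0.057 0.2 0 0 0 1"

```text
time_s: 6.67
position: [0.5126, 0.0624, 0.0972]
tcp_rot: [[0.993, -0.121, 0.001], [-0.121, -0.993, -0.0], [0.001, 0.0, -1.0]]
force: [-0.2, -0.7, -0.7]
opening: 0.105
grasp_force: 30.0
```

```bash
python3 - <<'E'
from h import *
s=read_state();print(s["position"],s["force"],s["moment"])
rows([.5118,.0618,.0847],down(-97));
E
```

```text
[0.51262452 0.06235988 0.09715325] [-0.24987323 -0.72990146 -0.69489446] [-0.06263225  0.12421418  0.00369678]
shift [-0.0025  0.0022  0.0415] turn [ 0.     -0.0011  0.0015]  |d|mm 12.5
```

Emit:
step_arm --pt "0 0.002 0.005 0 0 0 1" --pt "0 0.002 0.01 0 0 0 1" --pt "0 0.002 0.01 0 0 0 1"

```text
time_s: 6.92
position: [0.5123, 0.0623, 0.0941]
tcp_rot: [[0.993, -0.12, 0.001], [-0.12, -0.993, -0.0], [0.001, -0.0, -1.0]]
force: [-0.2, 0.1, -0.3]
opening: 0.108
grasp_force: 30.0
```

Emit:
step_arm --pt "0 0 0.003 0 0 0 1" --pt "0 0 0.006 0 0 0 1" --pt "0 0 0.006 0 0 0 1"

```text
time_s: 7.17
position: [0.512, 0.0625, 0.0918]
tcp_rot: [[0.993, -0.119, 0.0], [-0.119, -0.993, -0.0], [0.0, 0.0, -1.0]]
force: [0.5, 0.6, -0.6]
opening: 0.106
grasp_force: 30.0
```

Emit:
step_arm --pt "0 0 0.003 0 0 0 1" --pt "0 0 0.005 0 0 0 1" --pt "0 0 0.005 0 0 0 1"

```text
time_s: 7.42
position: [0.5119, 0.0625, 0.0902]
tcp_rot: [[0.993, -0.12, -0.0], [-0.12, -0.993, 0.0], [-0.0, 0.0, -1.0]]
force: [0.9, 0.2, -0.5]
opening: 0.107
grasp_force: 30.0
```

Emit:
step_arm --pt "0 0.002 0.002 0 0 0 1" --pt "0 0.002 0.004 0 0 0 1" --pt "0 0.002 0.004 0 0 0 1"

```text
time_s: 7.67
position: [0.5119, 0.0618, 0.089]
tcp_rot: [[0.993, -0.12, -0.0], [-0.12, -0.993, 0.0], [-0.0, 0.0, -1.0]]
force: [0.1, 0.2, -0.1]
opening: 0.101
grasp_force: 30.0
```

Emit:
step_arm --pt "0 0 0.002 0 0 0 1" --pt "0 0 0.004 0 0 0 1" --pt "0 0 0.004 0 0 0 1"

```text
time_s: 7.92
position: [0.5119, 0.0618, 0.0878]
tcp_rot: [[0.993, -0.12, -0.0], [-0.12, -0.993, 0.0], [-0.0, 0.0, -1.0]]
force: [-0.2, -0.2, -1.0]
opening: 0.107
grasp_force: 30.0
```

Emit:
step_arm --pt "0 0 0.002 0 0 0 1" --pt "0 0 0.004 0 0 0 1" --pt "0 0 0.004 0 0 0 1"

```text
time_s: 8.17
position: [0.5118, 0.0618, 0.0866]
tcp_rot: [[0.993, -0.12, -0.0], [-0.12, -0.993, 0.0], [-0.0, 0.0, -1.0]]
force: [-0.1, 0.6, -0.9]
opening: 0.105
grasp_force: 30.0
```

Emit:
step_arm --pt "0 0 0.002 0 0 0 1" --pt "0 0 0.003 0 0 0 1" --pt "0 0 0.003 0 0 0 1"

```text
time_s: 8.42
position: [0.5119, 0.0618, 0.0858]
tcp_rot: [[0.993, -0.12, -0.0], [-0.12, -0.993, 0.0], [-0.0, 0.0, -1.0]]
force: [0.0, -0.2, -0.9]
opening: 0.103
grasp_force: 30.0
```

Emit:
step_arm --pt "0 0 0.002 0 0 0 1" --pt "0 0 0.003 0 0 0 1" --pt "0 0 0.003 0 0 0 1"

```text
time_s: 8.67
position: [0.512, 0.0618, 0.085]
tcp_rot: [[0.993, -0.12, 0.0], [-0.12, -0.993, -0.0], [0.0, 0.0, -1.0]]
force: [0.3, 0.0, 0.1]
opening: 0.106
grasp_force: 30.0
```

Emit:
step_arm --pt "0 0 0.002 0 0 0 1" --pt "0 0 0.003 0 0 0 1" --pt "0 0 0.003 0 0 0 1"

```text
time_s: 8.92
position: [0.5121, 0.0618, 0.0843]
tcp_rot: [[0.993, -0.12, 0.0], [-0.12, -0.993, -0.0], [0.0, -0.0, -1.0]]
force: [0.5, -0.5, 3.3]
opening: 0.104
grasp_force: 30.0
```

Emit:
step_arm --pt "0 0 -0.004 0 0 0 1" --pt "0.01 0 -0.004 0 0 0 1" --pt "0.02 0 -0.004 0 0 0 1" --pt "0.03 0 -0.004 0 0 0 1" --pt "0.03 0 -0.004 0 0 0 1" --pt "0.03 0 -0.004 0 0 0 1"

```text
time_s: 9.42
position: [0.5212, 0.0607, 0.0851]
tcp_rot: [[0.993, -0.12, 0.0], [-0.12, -0.993, -0.0], [0.0, 0.0, -1.0]]
force: [0.4, -1.0, -1.2]
opening: 0.108
grasp_force: 30.0
```

Emit:
step_arm --pt "0.004 0 0 0 0 0 1" --pt "0.008 0 0 0 0 0 1" --pt "0.01 0 0 0 0 0 1" --pt "0.01 0 0 0 0 0 1"

```text
time_s: 9.75
position: [0.5241, 0.0604, 0.0852]
tcp_rot: [[0.993, -0.12, 0.0], [-0.12, -0.993, -0.0], [0.0, 0.0, -1.0]]
force: [-0.4, 0.1, -0.6]
opening: 0.107
grasp_force: 30.0
```

Emit:
step_arm --pt "0.004 0 0 0 0 0 1" --pt "0.007 0 0 0 0 0 1" --pt "0.007 0 0 0 0 0 1"

```text
time_s: 10.0
position: [0.5262, 0.0601, 0.0852]
tcp_rot: [[0.993, -0.12, 0.0], [-0.12, -0.993, -0.0], [0.0, 0.0, -1.0]]
force: [-0.4, 0.0, -0.6]
opening: 0.108
grasp_force: 30.0
```

Emit:
step_arm --pt "0.004 0 0 0 0 0 1" --pt "0.007 0 0 0 0 0 1" --pt "0.007 0 0 0 0 0 1"

```text
time_s: 10.25
position: [0.5284, 0.0599, 0.0853]
tcp_rot: [[0.993, -0.12, 0.0], [-0.12, -0.993, -0.0], [0.0, -0.0, -1.0]]
force: [-0.1, -0.5, -0.4]
opening: 0.107
grasp_force: 30.0
```

Emit:
step_arm --pt "0.004 0 0 0 0 0 1" --pt "0.007 0 0 0 0 0 1" --pt "0.007 0 0 0 0 0 1"

```text
time_s: 10.5
position: [0.5305, 0.0596, 0.0853]
tcp_rot: [[0.993, -0.12, 0.0], [-0.12, -0.993, -0.0], [0.0, 0.0, -1.0]]
force: [0.3, 0.1, -0.4]
opening: 0.105
grasp_force: 30.0
```

Emit:
step_arm --pt "0.004 0 0 0 0 0 1" --pt "0.007 0 0 0 0 0 1" --pt "0.007 0 0 0 0 0 1"

```text
time_s: 10.75
position: [0.5318, 0.0594, 0.0852]
tcp_rot: [[0.993, -0.12, -0.001], [-0.12, -0.993, 0.0], [-0.001, 0.0, -1.0]]
force: [-1.1, 1.3, 0.5]
opening: 0.107
grasp_force: 30.0
```

Emit:
step_arm --pt "0.004 0 0 0 0 0 1" --pt "0.007 0 0 0 0 0 1" --pt "0.007 0 0 0 0 0 1"

```text
time_s: 11.0
position: [0.533, 0.0593, 0.0851]
tcp_rot: [[0.993, -0.119, -0.003], [-0.119, -0.993, 0.0], [-0.003, 0.0, -1.0]]
force: [-4.8, 0.4, 2.5]
opening: 0.106
grasp_force: 30.0
```

Emit:
step_arm --pt "0.004 0 0 0 0 0 1" --pt "0.007 0 0 0 0 0 1" --pt "0.007 0 0 0 0 0 1"

```text
time_s: 11.25
position: [0.5351, 0.0591, 0.0851]
tcp_rot: [[0.993, -0.119, -0.003], [-0.119, -0.993, 0.0], [-0.003, 0.0, -1.0]]
force: [-4.5, 0.2, 4.5]
opening: 0.111
grasp_force: 30.0
```

Emit:
step_arm --pt "0.004 0 -0.001 0 0 0 1" --pt "0.007 0 -0.001 0 0 0 1" --pt "0.007 0 -0.001 0 0 0 1"

```text
time_s: 11.5
position: [0.5397, 0.0585, 0.0856]
tcp_rot: [[0.993, -0.12, 0.003], [-0.12, -0.993, -0.0], [0.003, -0.0, -1.0]]
force: [0.8, -0.3, -0.6]
opening: 0.109
grasp_force: 30.0
```

Emit:
step_arm --pt "0.003 0 0 0 0 0 1" --pt "0.006 0 0 0 0 0 1" --pt "0.006 0 0 0 0 0 1"

```text
time_s: 11.75
position: [0.5422, 0.0581, 0.0857]
tcp_rot: [[0.993, -0.12, 0.004], [-0.12, -0.993, -0.0], [0.004, -0.0, -1.0]]
force: [0.3, -0.1, -1.8]
opening: 0.104
grasp_force: 30.0
```

Emit:
step_arm --pt "0.003 0 0 0 0 0 1" --pt "0.005 0 0 0 0 0 1" --pt "0.005 0 0 0 0 0 1"

```text
time_s: 12.0
position: [0.5423, 0.0582, 0.0856]
tcp_rot: [[0.993, -0.12, 0.001], [-0.12, -0.993, -0.0], [0.001, -0.0, -1.0]]
force: [0.2, -0.4, -1.1]
opening: 0.104
grasp_force: 30.0
```

Emit:
step_arm --pt "0.003 0 0 0 0 0 1" --pt "0.004 0 0 0 0 0 1" --pt "0.004 0 0 0 0 0 1"

```text
time_s: 12.25
position: [0.5428, 0.0581, 0.0855]
tcp_rot: [[0.993, -0.12, -0.0], [-0.12, -0.993, 0.0], [-0.0, 0.0, -1.0]]
force: [0.4, 0.3, -0.1]
opening: 0.107
grasp_force: 30.0
```

Emit:
step_arm --pt "0.003 0 0 0 0 0 1" --pt "0.004 0 0 0 0 0 1" --pt "0.004 0 0 0 0 0 1"

```text
time_s: 12.5
position: [0.5437, 0.058, 0.0854]
tcp_rot: [[0.993, -0.12, -0.001], [-0.12, -0.993, 0.0], [-0.001, 0.0, -1.0]]
force: [-0.4, 0.2, -0.2]
opening: 0.109
grasp_force: 30.0
```

Emit:
step_arm --pt "0.003 0 0 0 0 0 1" --pt "0.004 0 0 0 0 0 1" --pt "0.004 0 0 0 0 0 1"

```text
time_s: 12.75
position: [0.5444, 0.058, 0.0854]
tcp_rot: [[0.993, -0.119, -0.002], [-0.119, -0.993, 0.0], [-0.002, 0.0, -1.0]]
force: [-2.8, 0.5, 0.9]
opening: 0.108
grasp_force: 30.0
```

Emit:
step_arm --pt "0.003 0 0 0 0 0 1" --pt "0.004 0 0 0 0 0 1" --pt "0.004 0 0 0 0 0 1"

```text
time_s: 13.0
position: [0.5451, 0.0579, 0.0854]
tcp_rot: [[0.993, -0.119, -0.003], [-0.119, -0.993, 0.0], [-0.003, 0.0, -1.0]]
force: [-4.2, 0.2, 3.1]
opening: 0.108
grasp_force: 30.0
```

Emit:
step_arm --pt "0.003 0 0 0 0 0 1" --pt "0.004 0 0 0 0 0 1" --pt "0.004 0 0 0 0 0 1"

```text
time_s: 13.25
position: [0.5456, 0.0578, 0.0854]
tcp_rot: [[0.993, -0.119, -0.005], [-0.119, -0.993, 0.0], [-0.005, 0.0, -1.0]]
force: [-5.2, 1.5, 3.8]
opening: 0.11
grasp_force: 30.0
```

Emit:
step_arm --pt "0.003 0 0 0 0 0 1" --pt "0.005 0 0 0 0 0 1" --pt "0.005 0 0 0 0 0 1"

```text
time_s: 13.5
position: [0.5461, 0.0578, 0.0853]
tcp_rot: [[0.993, -0.119, -0.007], [-0.119, -0.993, 0.001], [-0.007, 0.0, -1.0]]
force: [-8.0, 0.6, 5.7]
opening: 0.11
grasp_force: 30.0
```

Emit:
step_arm --pt "0.003 0 0 0 0 0 1" --pt "0.005 0 0 0 0 0 1" --pt "0.005 0 0 0 0 0 1"

```text
time_s: 13.75
position: [0.5465, 0.0578, 0.0852]
tcp_rot: [[0.993, -0.119, -0.009], [-0.119, -0.993, 0.001], [-0.009, 0.0, -1.0]]
force: [-9.3, 0.0, 6.2]
opening: 0.111
grasp_force: 30.0
```

Emit:
step_arm --pt "0.003 0 0 0 0 0 1" --pt "0.003 0 0 0 0 0 1"

```text
time_s: 13.92
position: [0.5468, 0.0577, 0.0852]
tcp_rot: [[0.993, -0.119, -0.01], [-0.119, -0.993, 0.001], [-0.01, 0.0, -1.0]]
force: [-10.0, 0.5, 8.4]
opening: 0.115
grasp_force: 30.0
```

Emit:
step_arm --pt "-0.006 0 0 0 0 0 1" --pt "-0.012 0 0 0 0 0 1" --pt "-0.018 0 0 0 0 0 1" --pt "-0.02 0 0 0 0 0 1" --pt "-0.02 0 0 0 0 0 1"

```text
time_s: 14.33
position: [0.5451, 0.0579, 0.0855]
tcp_rot: [[0.993, -0.12, -0.001], [-0.12, -0.993, 0.0], [-0.001, -0.0, -1.0]]
force: [-4.8, 1.2, 2.2]
opening: 0.109
grasp_force: 30.0
```

Emit:
step_arm --pt "-0.005 0 0 0 0 0 1" --pt "-0.008 0 0 0 0 0 1" --pt "-0.008 0 0 0 0 0 1" --pt "-0.008 0 0 0 0 0 1"

```text
time_s: 14.67
position: [0.5443, 0.0579, 0.0856]
tcp_rot: [[0.993, -0.12, 0.002], [-0.12, -0.993, -0.0], [0.002, -0.0, -1.0]]
force: [-2.2, 0.1, 0.0]
opening: 0.109
grasp_force: 30.0
```

```bash
python3 - <<'E'
from h import *
snap("wrist","w3")
s=read_state();print(s["position"],s["force"])
im=cv2.imread("pics/w3_raw.png");cv2.imwrite("pics/w3.png",cv2.resize(im[60:270,160:360],None,fx=2.8,fy=2.8,interpolation=cv2.INTER_CUBIC))
E
```

```text
[0.54420785 0.05792131 0.08562479] [-0.97325103 -0.04065842  0.31896874]
```

View pics/w3.png

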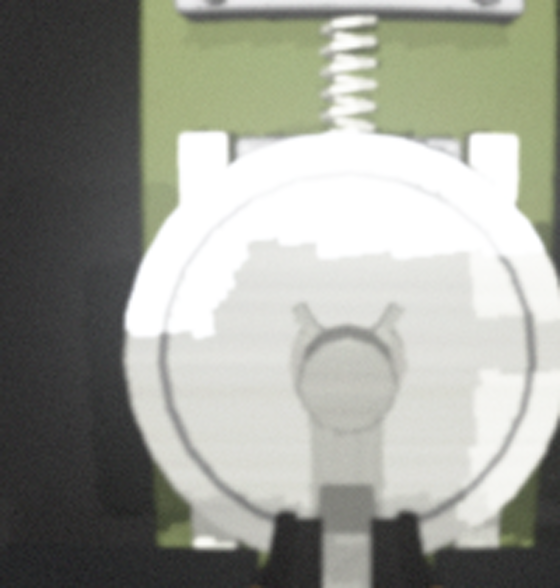

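The close view shows the C around the neck, with both prongs past the head at crop (300,315) and (395,315) and symmetric about it. The force is nearly zero, so I release.

Emit:
step_arm --pt "0 0 0 0 0 0 0" --pt "0 0 0 0 0 0 0" --pt "0 0 0 0 0 0 0" --pt "0 0 0 0 0 0 0" --pt "0 0 0 0 0 0 0" --pt "0 0 0 0 0 0 0"

```text
time_s: 15.22
position: [0.5436, 0.058, 0.0856]
tcp_rot: [[0.993, -0.12, 0.001], [-0.12, -0.993, -0.0], [0.001, 0.0, -1.0]]
force: [0.0, -0.5, -0.9]
opening: 0.459
grasp_force: 0.0
```

Emit:
step_arm --pt "0 0 -0.05 0 0 0 0" --pt "0 0 -0.1 0 0 0 0" --pt "0 0 -0.2 0 0 0 0" --pt "0 0 -0.3 0 0 0 0" --pt "0 0 -0.3 0 0 0 0" --pt "0 0 -0.3 0 0 0 0"

```text
time_s: 15.72
position: [0.5447, 0.058, 0.1774]
tcp_rot: [[0.993, -0.119, 0.005], [-0.119, -0.993, -0.001], [0.005, -0.0, -1.0]]
force: [-0.2, 0.8, -0.9]
opening: 0.501
grasp_force: 0.0
```

```bash
python3 - <<'E'
from h import *
snap("wrist","w4")
s=read_state();print(s["position"],s["force"],s["time_s"])
im=cv2.imread("pics/w4_raw.png");cv2.imwrite("pics/w4.png",cv2.resize(im[80:280,160:360],None,fx=3,fy=3,interpolation=cv2.INTER_CUBIC))
E
```

```text
[0.54328226 0.05807606 0.17590977] [ 0.31002554  0.09731356 -0.27713456] 15.7667
```

View pics/w4.png

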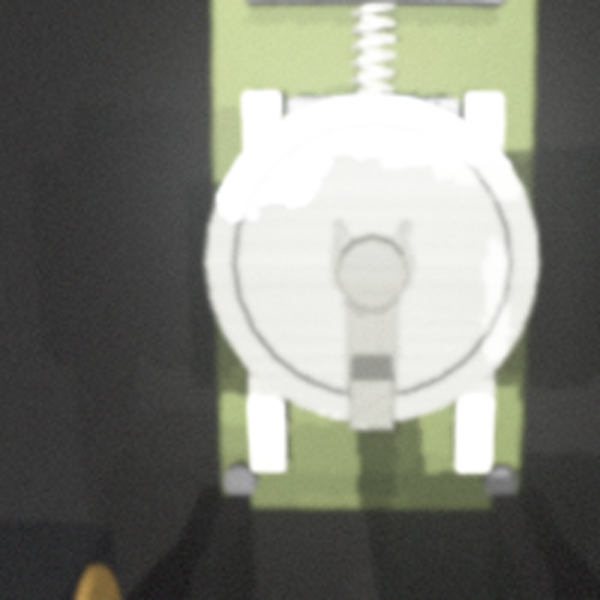

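The clip stays on the shaft, aligned, with its prongs past the head. Quick check of the tab-to-shaft distance.

```bash
python3 - <<'E'
from h import *
g=lambda x,y:((x+.5)/3-.5+160,(y+.5)/3-.5+80)
t=at("w4",*g(372,430),.088)
for z in (.070,.076): print(np.linalg.norm((at("w4",*g(372,272),z)-t)[:2]))
m=at("w4",*g(372,222),.058);print("mouth-tab back",np.linalg.norm((m-t)[:2]))
E
```

```text
0.040894620673139856
0.04189940333704047
mouth-tab back 0.05378215317370624
```

The tab's back edge measures 41–42 mm from the shaft, against 41 mm when home, so I hand in.

```bash
python3 -c "
from rig import *
print(hand_in())"
```

```text
the job is handed in; nothing more can be done
None
```

The steel clip is snapped home in the idler's groove and released; it took about 16 s with at most about 13 N read on the tool, and the job is handed in (no verdict came back).

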